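Pack the fire kit and the refill kit at the braai shelf

ROBOT

A 6-joint arm with a two-finger parallel gripper is mounted at the origin on the work surface. World frame = base frame: x ahead of the robot, y to its left, z up, the work surface at z = 0. Lengths are in m, angles in degrees, forces in N, time in s.
With the tool pointing down it reaches from about 0.4 to 0.825 m from the base axis. Payload 7 kg.
Tool frame: the origin (TCP) lies midway between the tips of the shut fingers; the grasp point (between the pads) lies 19 mm behind it; z points along the fingers, y is the line along which they close (so a half turn about z gives the same grasp; the last joint's range is limited). The gripper opens to 88 mm and grips with 3 to 60 N. Pads are 19 mm wide; open, the fingers measure 130 mm over their backs; the gripper's body (78 mm by 193 mm) begins 47 mm behind the grasp point.
Start: joints at [-47.894, 20.546, 0.682, 0, -70.136, -16.507], TCP at [0.292, -0.609, 0.227] pointing down, gripper open.
Joint ranges: [-176.03, 176.03], [-82.01, 121.73], [-58.28, 71.71], [-173.87, 95.51], [-174.79, -0.11], [-173.66, 173.66]. Speed limits (degrees/s): [136.94, 136.94, 172.46, 180, 180, 180].

INTERFACE

Orientations are given as a 3x3 rotation matrix whose columns are the frame's x, y, z axes.
In Python, from rig import robot gives the robot as it stands. Calls block until the motion is done:
- robot.goto(position, orientation): joint-space move of the TCP to a pose.
- robot.servo_line(position, ori=None, speed=0.15): straight line of the TCP; ori=None keeps the orientation; speed is the mean speed in m/s.
- robot.movej(angles): joint-space move.
- robot.move_gripper(opening): opening from 0.0 (shut) to 1.0 (fully open); the grip force is fixed at half the most; returns when the fingers have stopped.
- robot.dwell(seconds).
- robot.ik(position, orientation): joint angles nearest the present ones, or None.
- robot.grab_frame(name): name is "side" or "top"; returns (picture, depth): 400x640x3 uint8, red, green, blue; 400x640 float32, m along the optical axis (not along the pixel's ray), 0 where there is no reading.
- robot.camera_info(name): a dict with "vfov" (degrees; the focal length in pixels is half the picture's height over the tangent of half this angle, whatever the lens; pixels are square), "cx", "cy" (the principal point, pixels), "k1" (the pictures are not rectified: a ray, as slopes to the right and down, at radius r is drawn at 1 + k1 r^2 times it, then the intrinsics apply), "view" (4x4, takes a point from world to camera coordinates). Camera axes: x right, y down, z forward; pixel columns grow to the right and rows downward; lengths in m; the calibration is good to about 2 mm. A picture is of the moment at which its call begins. camera_info takes no time and is no camera call.
A pose or a line that the arm cannot do raises robot.Unreachable and nothing moves.
- robot.job_done(): hands the job in; it is judged then, once.
Readings, each from a call of its own:
- robot.read_t(): time.
- robot.read_qpos(): joint angles.
- robot.read_qvel(): joint speeds.
- robot.read_effort(): joint torques, N m.
- robot.read_position(): TCP position.
- robot.read_tcp_rot(): TCP orientation.
- robot.read_force(): force on the tool from outside, world axes, zero at the start.
- robot.read_ft_torque(): the same for the moment, N m.
- robot.read_grip_width(): opening from 0.0 (shut) to 1.0 (fully open).
- robot.read_finger_force(): force on a finger pad.
Only numpy, scipy, OpenCV 4.12 (cv2) and the standard library are available. Lean on these libraries where they do the work, as an engineer would, in place of code of your own. Each camera call takes 0.05 s, during which the arm holds its last target. There are 200 camera calls.

TASK

Please make up the two braai kits. The fire kit goes in the blue tray: the grill lighter lying flat in the long compartment, wholly inside it, and the steel canister and the yellow-lidded spice jar standing upright in the two short compartments, one in each, either way round. The refill kit goes in the green tray: the funnel, still standing mouth down, in the large compartment and the red-lidded jar standing in the narrow one; leave the black-lidded and white-lidded jars standing where they are.

Things in the scene. Friction and masses are not known exactly. Their poses are not given: they have to be found in the camera images.
- tray_blue: blue tray, fixed, 160 (x) by 216 (y) mm. Origin: centre of underside, z up; y lies roughly along world y. Floor 6 mm thick; rim (6 mm) and dividers (4 mm) stand 10 mm above it. In mm: long compartment x 14 to 74, y -102 to 102, centre (44, 0), for the lighter; two short compartments x -74 to 10, y 2 to 102 and y -102 to -2, centres (-32, 52) and (-32, -52).
- tray_green: green tray, fixed, 124 (x) by 200 (y) mm. Origin: centre of underside, z up; y lies roughly along world y. Floor 6 mm thick; rim (6 mm) and divider (4 mm) stand 10 mm above it. In mm: large compartment x -56 to 56, y -18 to 94, centre (0, 38), for the funnel; narrow compartment x -56 to 56, y -94 to -22, centre (0, -58), for the red-lidded jar.
- lighter: matte black grill lighter lying on its flat underside, 180 mm long, about 90 g. Origin: middle of its length, on the underside; x points to the flame end, z up. Handle: bar from x = -90 to 20 mm, 22 mm wide, 28 mm high, small red trigger pad on top; balance point near x = -35 mm, grip it there across its width. From x = 20 to 90 mm a 9 mm rod, axis 18 mm up.
- funnel: red plastic funnel standing mouth down, spout up, 105 mm high, about 60 g. Origin: centre of the mouth's rim on the surface, z up. Rim 90 mm in diameter; cone from there up to 62 mm height; above that a straight spout 16 mm in diameter up to 105 mm, which is the place to grip.
- canister: closed stainless steel canister with a screw lid, standing, 105 mm high, about 300 g. Body 60 mm in diameter, lid 62 mm in diameter (the top 24 mm). Origin: centre of its underside, z up.
- jar_red: spice jar, amber glass with a paper band, and a red screw lid; closed, upright, 48 mm diameter, 92 mm high (lid the top 24 mm), about 180 g. Origin: centre of its underside, z up. Goes with the refill kit.
- jar_yellow: spice jar, amber glass with a paper band, and a yellow screw lid; closed, upright, 48 mm diameter, 92 mm high (lid the top 24 mm), about 180 g. Origin: centre of its underside, z up. Goes with the fire kit.
- jar_black: spice jar, amber glass with a paper band, and a black screw lid; closed, upright, 48 mm diameter, 92 mm high (lid the top 24 mm), about 180 g. Origin: centre of its underside, z up. Stays where it is.
- jar_white: spice jar, amber glass with a paper band, and a white screw lid; closed, upright, 48 mm diameter, 92 mm high (lid the top 24 mm), about 180 g. Origin: centre of its underside, z up. Stays where it is.
There are look-alikes about, which are no part of the job. What is shaped like the canister but purple is not meant.

How it is judged:
By the outcome, as a careful person would: the job done as asked, in the order asked, and still so for the second after the job is handed in, with the robot touching nothing.
It also fails if it takes over 120 s, if anything falls off the work surface, if the arm or the gripper's body presses on something with over 40 N, if the wrist force passes 120 N, or if a joint passes its speed limit or range.

## Working session

There is one attempt and no reset: what is moved stays moved. The work goes in short steps, each a Python script; the robot and the scene stay as the last script left them, time stands still between calls to the robot, and variables do not carry over. Pictures are saved under pics/ and viewed, at most 14 in all, crops included, and the job is handed in when it is done.

```bash
mkdir -p pics; ls; cat > h.py <<'E'
import numpy as np, cv2
from rig import robot
def grab(n,name):
    im,d=robot.grab_frame(n); cv2.imwrite(f'pics/{name}.png',cv2.cvtColor(im,cv2.COLOR_RGB2BGR)); np.savez(f'pics/{name}.npz',im=im,d=d); return im,d
def cam(n):
    c=robot.camera_info(n); f=200/np.tan(np.radians(c['vfov']/2))
    return f,c['cx'],c['cy'],c['k1'],np.array(c['view'])
def cloud(n,d):
    f,cx,cy,k1,V=cam(n)
    v,u=np.mgrid[0:400,0:640].astype(float)
    xd,yd=(u-cx)/f,(v-cy)/f; x,y=xd.copy(),yd.copy()
    for _ in range(20):
        s=1+k1*(x*x+y*y); x,y=xd/s,yd/s
    P=np.stack([x*d,y*d,d],-1); W=(P-V[:3,3])@V[:3,:3]; W[d<=0]=np.nan
    return W
def load(name): z=np.load(f'pics/{name}.npz'); return z['im'],z['d']
E
python3 - <<'E'
from h import *
for n in('top','side'):
    im,d=grab(n,n+'0'); print(robot.camera_info(n)); W=cloud(n,d); print((d>0).mean())
E
```

```text
pics
{'vfov': 53.991139203823536, 'cx': 321.26111692942436, 'cy': 200.24615682485873, 'k1': -0.05446894294061078, 'view': array([[ 0.01131698, -0.99952749, -0.02857824,  0.01385474],
       [-0.98982242, -0.00714339, -0.1421286 ,  0.46521996],
       [ 0.1418573 ,  0.02989585, -0.98943557,  0.94402007],
       [ 0.        ,  0.        ,  0.        ,  1.        ]])}
0.99606640625
{'vfov': 48.95204284298537, 'cx': 320.84781438046946, 'cy': 191.5774170991918, 'k1': 0.03006341949223765, 'view': array([[-0.98572901, -0.16794935,  0.01146016,  0.47452556],
       [-0.11698568,  0.63447813, -0.76403656,  0.09460776],
       [ 0.12104822, -0.75447367, -0.64507116,  1.15328943],
       [ 0.        ,  0.        ,  0.        ,  1.        ]])}
0.99584375
```

View pics/top0.png

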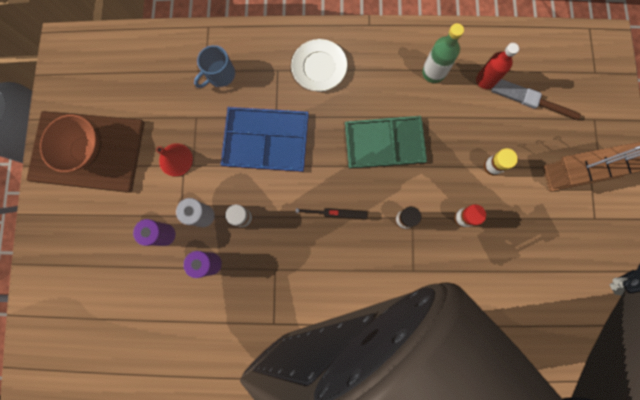

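View pics/side0.png

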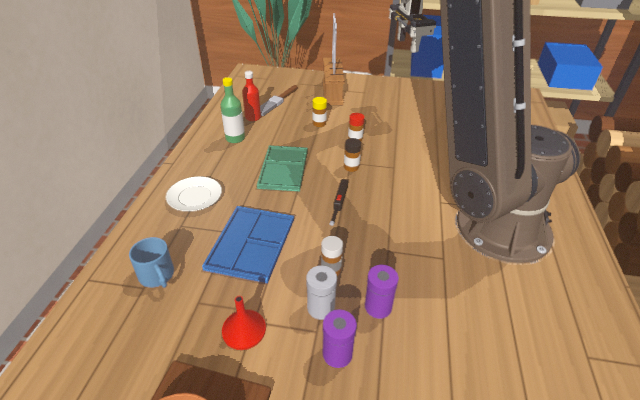

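The top view shows the blue tray at (265,140) with its long compartment on the far side, and the green tray at (386,142) with its narrow compartment on the right. It also shows the lighter at (335,213) with its flame end left, the canister at (190,211) with purple look-alikes at (148,232) and (200,264), and the funnel at (175,160). The jars are white (238,215), black (409,217), red (473,216) and yellow (505,159). The side view agrees with this.

```bash
cat > meas.py <<'E'
from h import *
def circ(P):
    A=np.c_[2*P,np.ones(len(P))]; s=np.linalg.lstsq(A,(P**2).sum(1),rcond=None)[0]; return s[:2],np.sqrt(s[2]+s[:2]@s[:2])
def disc(W,box,zlo,zhi):
    u0,v0,u1,v1=box; w=W[v0:v1,u0:u1].reshape(-1,3); w=w[(w[:,2]>zlo)&(w[:,2]<zhi)]
    c,r=cv2.minEnclosingCircle(w[:,:2].astype(np.float32)); return w.mean(0).round(4),np.round(c,4),round(r,4),len(w)
def rect(W,mask):
    m=cv2.morphologyEx(mask.astype(np.uint8),cv2.MORPH_OPEN,np.ones((3,3))); n,l,s,_=cv2.connectedComponentsWithStats(m)
    k=1+s[1:,4].argmax(); w=W[l==k]; w=w[np.isfinite(w[:,0])]
    return cv2.minAreaRect(w[:,:2].astype(np.float32)),np.percentile(w[:,2],[5,50,95]).round(4)
if __name__=='__main__':
    im,d=load('top0'); W=cloud('top',d); h=cv2.cvtColor(im,cv2.COLOR_RGB2HSV).astype(int)
    print('table z',[W[v,u].round(4) for v,u in((300,100),(180,330),(240,350),(260,440))])
    for n,b,zl,zh in [('canister',(172,195,215,228),.095,.115),('white',(222,200,256,232),.085,.1),('black',(394,202,424,232),.085,.1),('red',(455,202,490,230),.085,.1),('yellow',(485,145,520,177),.085,.1),
       ('purple1',(130,215,176,248),.09,.115),('purple2',(180,248,222,280),.09,.115),('spout',(150,140,196,180),.07,.115),('rim',(150,138,200,182),.004,.03),('mug',(190,40,240,90),.07,.2)]:
        print(n,disc(W,b,zl,zh))
    u,v=np.meshgrid(np.arange(640),np.arange(400))
    H,S,V=h[...,0],h[...,1],h[...,2]
    bl=(H>100)&(H<125)&(S>110)&(u>215)&(u<315)&(v>100)&(v<178); print('blue',rect(W,bl))
    gr=(H>60)&(H<95)&(S>70)&(u>335)&(u<435)&(v>108)&(v<175); print('green',rect(W,gr))
    bx=(slice(200,226),slice(290,380)); w=W[bx].reshape(-1,3)
    for a,b in((.008,.05),(.024,.035)):
        q=w[(w[:,2]>a)&(w[:,2]<b)]; print('lighter',len(q),cv2.minAreaRect(q[:,:2].astype(np.float32)),q.mean(0))
    dk=(V<75)&(v>200)&(v<226)&(u>290)&(u<380); print('lighter dark',rect(W,dk))
    q=W[dk]; print(np.round(q[::12],3).tolist()[:25])
E
python3 meas.py
```

```text
table z [array([ 2.058e-01,  5.873e-01, -1.000e-04]), array([ 0.5226, -0.0029,  0.0022]), array([ 0.3686, -0.0549, -0.0007]), array([ 0.3202, -0.2807,  0.0019])]
canister (array([0.4262, 0.3242, 0.1052]), array([0.4272, 0.325 ]), 0.0316, 548)
white (array([0.4211, 0.2171, 0.0922]), array([0.4214, 0.2177]), 0.024, 326)
black (array([ 0.4207, -0.1912,  0.0924]), array([ 0.4212, -0.1919]), 0.0236, 321)
red (array([ 0.426 , -0.341 ,  0.0921]), array([ 0.4261, -0.3422]), 0.0241, 333)
yellow (array([ 0.5618, -0.4227,  0.0922]), array([ 0.5625, -0.4229]), 0.0246, 323)
purple1 (array([0.3764, 0.4234, 0.1048]), array([0.3773, 0.4259]), 0.0317, 577)
purple2 (array([0.3055, 0.2989, 0.105 ]), array([0.3056, 0.3008]), 0.0315, 595)
spout (array([0.5741, 0.4042, 0.0955]), array([0.5756, 0.4061]), 0.0084, 74)
rim (array([0.5689, 0.3966, 0.0151]), array([0.5799, 0.4071]), 0.076, 549)
mug (array([0.8175, 0.3007, 0.0773]), array([0.8107, 0.3056]), 0.0499, 275)
blue (((0.6297881007194519, 0.1673775166273117), (0.2105962634086609, 0.15737344324588776), 86.17533874511719), array([0.0037, 0.0069, 0.0166]))
[... 511 characters left out ...]
012537330389023), (0.07243122160434723, 0.02148354798555374), 87.72967529296875), array([0.0249, 0.0281, 0.0309]))
[[0.447, 0.006, 0.025], [0.444, -0.004, 0.028], [0.441, 0.074, 0.024], [0.442, 0.044, 0.022], [0.442, -0.034, 0.027], [0.442, -0.064, 0.027], [0.439, 0.056, 0.023], [0.439, 0.026, 0.022], [0.439, -0.029, 0.03], [0.44, -0.059, 0.027], [0.44, -0.088, 0.028], [0.437, 0.039, 0.021], [0.437, 0.009, 0.025], [0.437, -0.046, 0.028], [0.437, -0.076, 0.03], [0.435, 0.021, 0.02], [0.434, -0.034, 0.032], [0.434, -0.064, 0.028], [0.435, -0.093, 0.026], [0.432, -0.031, 0.028], [0.432, -0.061, 0.028], [0.432, -0.091, 0.03], [0.429, 0.009, 0.027], [0.429, -0.031, 0.028], [0.429, -0.061, 0.029]]
```

```bash
cat > tray.py <<'E'
from h import *
from scipy.optimize import minimize
im,d=load('top0'); W=cloud('top',d)
h=cv2.cvtColor(im,cv2.COLOR_RGB2HSV).astype(int); H,S=h[...,0],h[...,1]
u,v=np.meshgrid(np.arange(640),np.arange(400))
def fit(name,mask,hx,hy,comps,x0):
    w=W[mask]; rim=w[(w[:,2]>.0125)&(w[:,2]<.02)][:,:2]; flr=w[(w[:,2]>.004)&(w[:,2]<.0085)][:,:2]
    def loc(p,q): c,s=np.cos(p[2]),np.sin(p[2]); e=q-p[:2]; return e@np.array([[c,-s],[s,c]])
    def sd(l,b): # >0 inside box
        return np.minimum.reduce([l[:,0]-b[0],b[1]-l[:,0],l[:,1]-b[2],b[3]-l[:,1]])
    def cost(p):
        L=loc(p,rim); ins=np.max([sd(L,b) for b in comps],0); out=sd(L,(-hx,hx,-hy,hy))
        F=loc(p,flr); fi=np.max([sd(F,b) for b in comps],0)
        return (np.minimum(np.maximum(ins,0),.006)**2).sum()+(np.minimum(np.maximum(-out,0),.006)**2).sum()+(np.minimum(np.maximum(-fi,0),.006)**2).sum()
    best=min((minimize(cost,np.array(x0)+[a,b,t],method='Nelder-Mead',options=dict(xatol=1e-5,fatol=1e-10,maxiter=2000)) for a in(-.006,0,.006) for b in(-.006,0,.006) for t in(-.03,.03)),key=lambda r:r.fun)
    p=best.x; print(name,len(rim),len(flr),p[:2].round(4),np.degrees(p[2]).round(2),'rms mm',1e3*np.sqrt(best.fun/(len(rim)+len(flr))))
    print(' extents rim local',np.percentile(loc(p,rim),[1,99],axis=0).round(4).tolist())
    return p
m=1e-3*np.array(1)
B=fit('blue',(H>95)&(H<130)&(S>90)&(u>215)&(u<315)&(v>100)&(v<178),.08,.108,[np.array(b)*1e-3 for b in((14,74,-102,102),(-74,10,2,102),(-74,10,-102,-2))],(.63,.167,np.radians(-4)))
G=fit('green',(H>50)&(H<100)&(S>60)&(u>335)&(u<435)&(v>108)&(v<175),.062,.1,[np.array(b)*1e-3 for b in((-56,56,-18,94),(-56,56,-94,-22))],(.622,-.151,np.radians(4.7)))
np.save('trays.npy',[B,G])
# overlay check: project compartments corners
f,cx,cy,k1,V=cam('top'); o=cv2.cvtColor(im,cv2.COLOR_RGB2BGR); o=cv2.resize(o[90:185,205:445],None,fx=3,fy=3)
for p,cs in((B,((-80,80,-108,108),(14,74,-102,102),(-74,10,2,102),(-74,10,-102,-2))),(G,((-62,62,-100,100),(-56,56,-18,94),(-56,56,-94,-22)))):
    for b in cs:
        q=np.array([(b[0],b[2]),(b[1],b[2]),(b[1],b[3]),(b[0],b[3])])*1e-3; c,s=np.cos(p[2]),np.sin(p[2])
        X=np.c_[q@np.array([[c,s],[-s,c]])+p[:2],np.full(4,.016)]@V[:3,:3].T+V[:3,3]; xy=X[:,:2]/X[:,2:]; xy*=1+k1*(xy**2).sum(1,keepdims=True)
        px=((xy*f+[cx,cy]-[205,90]+.5)*3).astype(np.int32); cv2.polylines(o,[px],True,(0,255,255),1)
cv2.imwrite('pics/ov.png',o)
# tall things
for n,(a,b,c,e) in dict(bottles=(420,20,520,92),knife=(540,140,640,190),pick=(150,140,196,180)).items():
    w=W[b:e,a:c].reshape(-1,3); w=w[w[:,2]>.05]; print(n,w.min(0).round(3),w.max(0).round(3))
for y in(-.03,-.0422): pass
E
python3 tray.py
```

```text
blue 675 3064 [0.6315 0.1698] -3.84 rms mm 0.17850655906868632
 extents rim local [[-0.0802, -0.1078], [0.0772, 0.1051]]
green 536 2179 [ 0.6239 -0.1447] 5.02 rms mm 0.19760421730490837
 extents rim local [[-0.0623, -0.0983], [0.0597, 0.0987]]
bottles [ 0.771 -0.445  0.05 ] [ 0.848 -0.246  0.214]
knife [ 0.498 -0.75   0.05 ] [ 0.603 -0.554  0.277]
pick [0.56  0.391 0.05 ] [0.592 0.421 0.111]
```

View pics/ov.png

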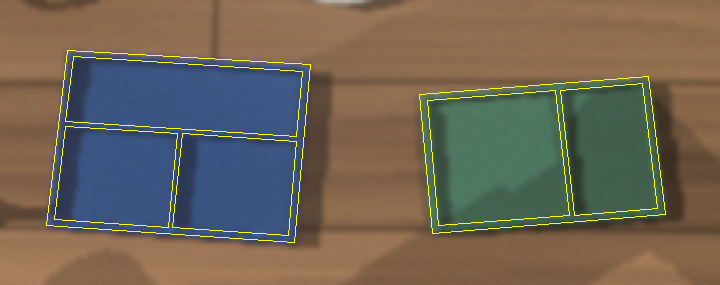

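The overlay shows both tray models fitted on their rims and dividers within about 1 mm (blue at crop (180,145), green at (542,155)). Next, the lighter.

```bash
cat > act.py <<'E'
from h import *
B,G=np.load('trays.npy')
def R(a):
    a=np.radians(a); y=np.array([np.cos(a),np.sin(a),0]); z=np.array([0,0,-1.]); return np.c_[np.cross(y,z),y,z]
def best(p,a):
    q=robot.read_qpos(); c=[]
    for t in(a,a+180):
        s=robot.ik(p,R(t))
        if s is not None: c.append((np.abs(np.subtract(s,q)).max()+.3*abs(s[5]),t))
    return R(min(c)[1])
def loc(T,x,y):
    c,s=np.cos(T[2]),np.sin(T[2]); return np.array([T[0]+c*x-s*y,T[1]+s*x+c*y])
def stat(m): print(m,'t',round(robot.read_t(),1),'w mm',round(88*robot.read_grip_width(),1),'F',np.round(robot.read_force(),1),'ff',np.round(robot.read_finger_force(),1),'p',np.round(robot.read_position(),4))
def pick(xy,a,z,op,zh=.16,spd=.12,grip=0.):
    p=np.array([*xy,zh]); robot.goto(p,best(p,a)); robot.move_gripper(op/88)
    robot.servo_line([*xy,z],speed=spd); robot.move_gripper(grip); stat('gripped')
    robot.servo_line([*xy,zh],speed=spd); stat('lifted')
def place(xy,a,z,op,zh=.16,spd=.1):
    p=np.array([*xy,zh]); robot.servo_line(p,best(p,a),speed=.25); robot.servo_line([*xy,z+.015],speed=.2)
    robot.servo_line([*xy,z],speed=.03); stat('down')
    robot.dwell(.2); robot.move_gripper(op/88); robot.dwell(.2); robot.servo_line([*xy,zh],speed=.15)
E
python3 - <<'E'
from act import *
stat('start'); pick((.4337,-.0422),-3.4,.008,50)
for n in('top','side'): grab(n,n+'1')
E
```

```text
start t 0.1 w mm 87.8 F [-0.7 -0.2  0.4] ff 0.0 p [ 0.2914 -0.6083  0.2257]
gripped t 5.0 w mm 22.3 F [-1.7  0.1  3.1] ff 30.0 p [ 0.4338 -0.0422  0.0081]
lifted t 6.4 w mm 22.0 F [-0.1 -0.4 -0.7] ff 30.0 p [ 0.4332 -0.0423  0.1593]
```

View pics/side1.png

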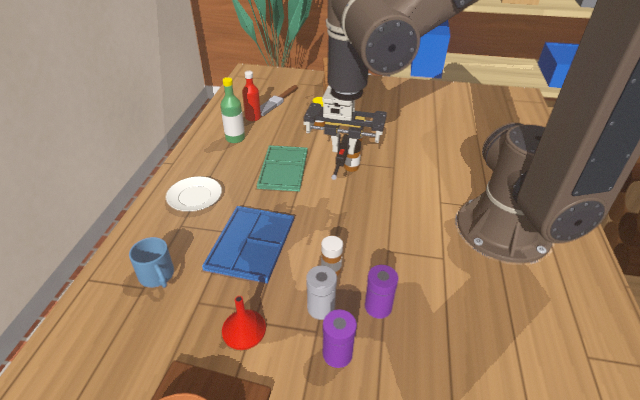

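The lighter is held level near (342,160). Placing it now, with the fingertips kept just above the rim.

```bash
python3 - <<'E'
from act import *
place(loc(B,.044,-.035),np.degrees(B[2]),.0178,34); stat('rel')
pick((.4265,.3245),0,.049,88,zh=.19)
for n in('top','side'): grab(n,n+'2')
E
```

```text
down t 9.3 w mm 21.8 F [ 0.3  0.2 -0.8] ff 30.0 p [0.6731 0.1319 0.0176]
rel t 11.3 w mm 34.2 F [-0.8 -0.3 -0. ] ff 0.0 p [0.6724 0.1318 0.1588]
gripped t 15.4 w mm 61.9 F [ 0.2 -0.6  2.6] ff 30.0 p [0.4268 0.3247 0.0493]
lifted t 16.7 w mm 61.8 F [-0.1 -0.3 -3.4] ff 30.0 p [0.4261 0.3241 0.1891]
```

View pics/side2.png

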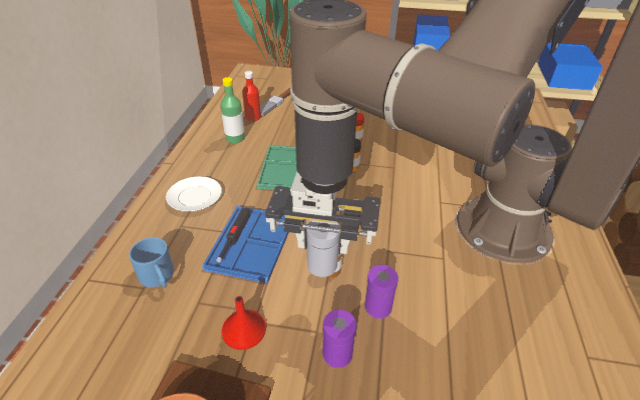

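View pics/top2.png

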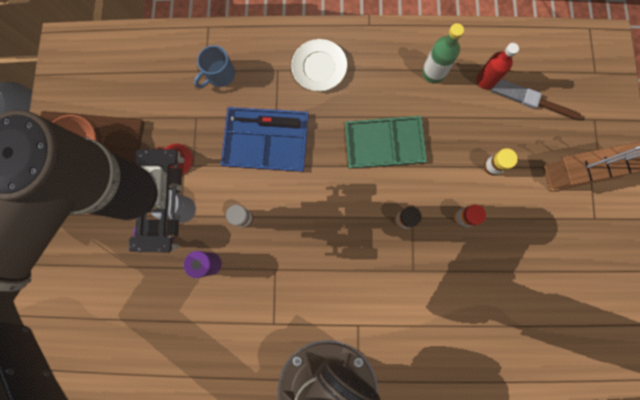

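The lighter lies inside the long compartment at (265,121), and the canister is held upright at (323,255) in the side view. Next I place the canister and then do the yellow jar.

```bash
python3 - <<'E'
from act import *
a=np.degrees(B[2])
place(loc(B,-.032,.052),a,.0562,80,zh=.2); stat('rel')
pick((.562,-.4228),0,.043,75,zh=.2)
place(loc(B,-.032,-.052),a,.0502,62,zh=.2); stat('rel')
pick((.575,.405),0,.066,50,zh=.2)
for n in('top','side'): grab(n,n+'3')
E
```

```text
down t 19.2 w mm 61.4 F [-0.   0.8 -2. ] ff 30.0 p [0.6031 0.2238 0.056 ]
rel t 21.3 w mm 80.1 F [ 0.5 -0.3 -0.5] ff 0.0 p [0.6025 0.2236 0.1989]
gripped t 26.0 w mm 47.7 F [-0.7 -0.8  2.3] ff 30.0 p [ 0.5619 -0.4228  0.0432]
lifted t 27.5 w mm 47.8 F [-0.5 -0.1 -1.9] ff 30.0 p [ 0.5616 -0.4226  0.1989]
down t 31.3 w mm 47.6 F [-0.4  0.3 -1.8] ff 30.0 p [0.5961 0.1201 0.0501]
rel t 33.4 w mm 61.9 F [ 0.4 -0.3 -1. ] ff 0.0 p [0.5955 0.1199 0.1989]
gripped t 36.9 w mm 15.6 F [0.  0.1 0.1] ff 30.0 p [0.5749 0.405  0.0659]
lifted t 38.2 w mm 15.9 F [ 0.7  0.8 -0.4] ff 30.0 p [0.5746 0.4047 0.1989]
```

View pics/side3.png

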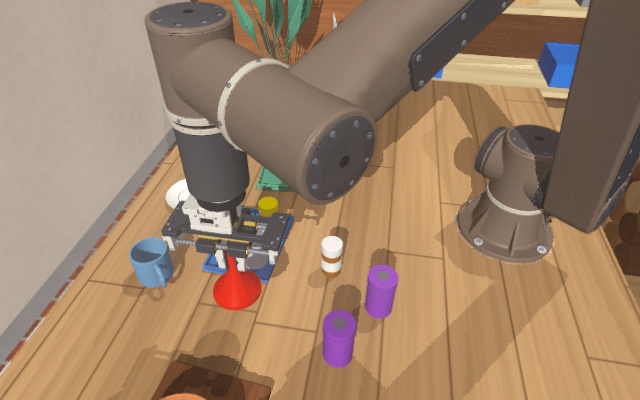

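View pics/top3.png

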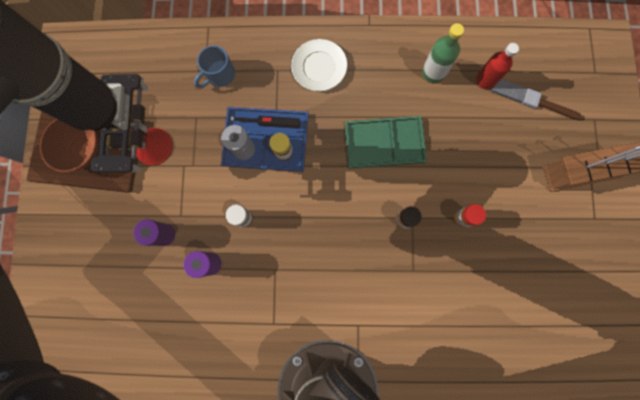

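The canister (234,136) and yellow jar (281,146) stand in the short compartments, and the funnel is held upright.

```bash
python3 - <<'E'
from act import *
a=np.degrees(G[2])
place(loc(G,0,.038),a,.0728,34,zh=.22); stat('rel')
pick((.426,-.3415),0,.043,75,zh=.2)
place(loc(G,0,-.058),a,.0502,66,zh=.2); stat('rel')
robot.goto([.35,-.45,.25],best([.35,-.45,.25],0))
for n in('top','side'): grab(n,n+'4')
from meas import disc
W=cloud('top',load('top4')[1])
for n,b,zl,zh in [('can',(215,115,255,165),.1,.12),('yel',(262,125,300,165),.09,.105),('red',(395,110,440,175),.09,.105),('spout',(340,100,392,175),.08,.118),('white',(222,200,256,232),.085,.1),('black',(394,202,424,232),.085,.1),('lighter',(225,112,305,130),.025,.05)]:
    c=disc(W,b,zl,zh); T=B if n in('can','yel','lighter') else G; k,s=np.cos(T[2]),np.sin(T[2]); e=np.array(c[1])-T[:2]
    print(n,c[0],c[1],c[2],'local',(e@np.array([[k,-s],[s,k]])).round(4))
E
```

```text
down t 41.9 w mm 15.6 F [-0.4  0.3 -0.3] ff 30.0 p [ 0.6206 -0.1069  0.0727]
rel t 44.0 w mm 34.3 F [ 0.8 -0.  -0.5] ff 0.0 p [ 0.6199 -0.1067  0.2189]
gripped t 48.1 w mm 47.5 F [0.7 0.4 1.5] ff 30.0 p [ 0.4262 -0.3416  0.0432]
lifted t 49.6 w mm 47.5 F [ 0.4 -0.3 -2.8] ff 30.0 p [ 0.4256 -0.3413  0.1991]
down t 52.2 w mm 47.5 F [ 0.3 -0.4 -1.4] ff 30.0 p [ 0.629  -0.2025  0.0501]
rel t 54.3 w mm 66.0 F [-0.2 -0.5 -0.4] ff 0.0 p [ 0.6283 -0.2023  0.1988]
can [0.6023 0.2239 0.111 ] [0.604  0.2247] 0.0318 local [-0.0311  0.0529]
yel [0.5943 0.1179 0.0981] [0.5952 0.1179] 0.0243 local [-0.0327 -0.0542]
red [ 0.6288 -0.2015  0.0982] [ 0.6304 -0.2016] 0.0247 local [ 0.0015 -0.0573]
spout [ 0.6181 -0.1044  0.1055] [ 0.6206 -0.1055] 0.0089 local [0.0002 0.0393]
white [0.421  0.2171 0.0922] [0.4214 0.2175] 0.024 local [-0.17    0.3785]
black [ 0.4207 -0.1913  0.0921] [ 0.4211 -0.1913] 0.0236 local [-0.2061 -0.0287]
lighter [0.6729 0.1489 0.0328] [0.6741 0.1675] 0.0905 local [0.0427 0.0005]
```

View pics/top4.png

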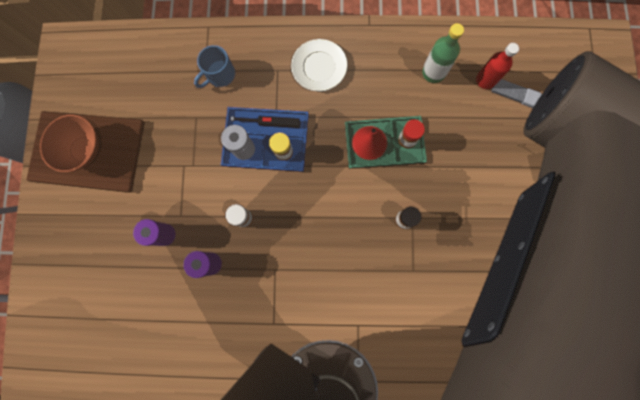

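View pics/side4.png

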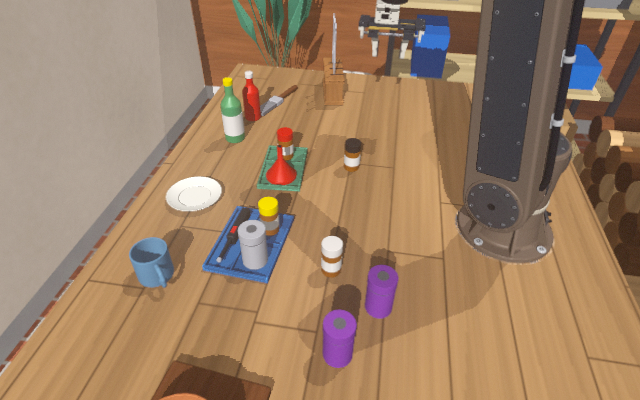

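Both kits are in place: the lighter at (265,121), canister (234,138), yellow jar (280,143), funnel (369,142) and red jar (412,132) all measure within about 2 mm of their targets. The black and white jars have not moved.

```bash
python3 -c "
from rig import robot
print(robot.read_t(),robot.job_done())"
```

```text
the job is handed in; nothing more can be done
55.8 None
```

Both braai kits are made up as asked, each item within about 2 mm of its target in the last picture, and the job was handed in at 55.8 s; no verdict came back.

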